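# Put a jar away behind the clamped sliding door of a supply case

### The job

Put the lidded jar away in the empty right-hand bay of the supply case: free the door's clamp by turning its bar knob anticlockwise to the stop, slide that door all the way behind its neighbour, set the jar down gently, upright, in the bay and let it go. Then slide the door fully shut and turn the knob back clockwise to its stop so that the door is locked, leaving the other door shut and everything else where it is.

Things in the scene. Friction and masses are not known exactly. Their poses are not given: they have to be found in the camera images.
- case: Fixed plywood supply case, 250 (x) x 480 (y) x 123 mm high; origin at the centre of its underside on the table, x away from the robot, y to the robot's left (yaw within 12 degrees). Two aluminium-framed clear doors lie level in its top on a double track along y (track rims 123 mm up). A divider at y 0 to 10 mm parts a right bay (empty) from a left bay (full of jars).
- low_door (a joint): Travel in m, along the case's +y, of the right-hand door (lower track, carries the clamp knob, passes below its neighbour): 0 shut, 0.165 fully open (stop). Shut, it spans case y -235 to +10 mm, top 108 mm above the table. Friction 2.5 N plus 6 N s/m damping; stays where left. Cannot open while clamped.
- high_door (a joint): Travel in m, along the case's -y, of the left-hand door (upper track, top 120 mm above the table, case y -10 to +235 mm, low aluminium pull at its left end): 0 shut, as at the start, 0.150 open. Leave it shut.
- clamp (a joint): Clamp knob's angle in rad, growing anticlockwise seen from above: 0 locked (stop; bar along the case's y), 1.4 free (stop; bar nearly along x). Starts within 0.12 of locked. Friction 0.06 N m; stays where left. It lifts a locking pin out of a hole in the case: clear from 1.1 rad on; it goes down again only with the door within 2 mm of shut.
- clamp_grip (a point): Grip point of the clamp knob on its vertical axis, 151 mm above the table, moving with the right-hand door (shut: case x -100, y -205 mm). Its axes turn with the knob: the bar lies along the point's y. Black bar 64 mm long, 14 mm thick, 135 to 163 mm above the table, on a 10 mm shaft, whose 26 mm foot ends 121 mm up; also the handle to slide the door by.
- bay_floor (a point): Centre of the right-hand bay's floor as the open door leaves it clear, 10 mm above the table (case x 10, y -150 mm), axes as the case. Clear opening 170 mm (case x -75 to 95) by 160 mm (case y -230 to -70), walls 98 mm above the table. 90 mm free height below the shut door: the jar fits standing.
- jar: The jar to put away: a closed straight glass jar, 56 mm diameter, 80 mm high, paper band round it and flat steel lid, about 180 g; origin at the centre of its underside, z up along its axis. It stands on the table to the left of the case among a mug and an open jar, places swapped at random.
- mug: White ceramic mug, 76 mm diameter, 90 mm high, open; bystander, leave alone. Origin under its centre.
- open_jar: Wide glass jar without lid, 86 mm diameter, 62 mm high; bystander, leave alone. Origin under its centre.
- tall_bottle: Tall clear bottle, 74 mm diameter, 200 mm high, right of the case; bystander. Origin under its centre.
- blue_bottle: Dark blue bottle, 54 mm diameter, 120 mm high, left of the case; bystander. Origin under its centre.
- brush: Brush with wooden handle lying right of the case; bystander.
- card_box: Closed cardboard box, 70 x 100 x 60 mm, left of the case; bystander. Origin under its centre.

How it is judged:
On the way, in this order (a step that is already met when the one before it is completed fails the run):
1. the clamp knob is turned anticlockwise to free (over 1.2 rad) with the door still shut (within 15 mm) (value of joint clamp above 1.2 rad and value of joint low_door below 0.015 m), for 0.1 s.
2. the right-hand door is slid behind its neighbour (open over 150 mm) (value of joint low_door above 0.15 m), for 0.1 s.
3. the jar stands upright, released and still, on the floor of the right-hand bay (x of jar in the frame of case between -0.05 and 0.07 m and y of jar in the frame of case between -0.207 and -0.022 m and z of jar in the frame of case below 0.016 m and angle between jar's own z axis and vertical below 0.12 rad and linear speed of jar below 0.03 m/s and contact force between jar and the fingers below 0.2 N), for 0.2 s.
4. the door is slid shut again (within 6 mm) over the jar (value of joint low_door below 0.006 m and x of jar in the frame of case between -0.05 and 0.07 m and y of jar in the frame of case between -0.207 and -0.022 m and z of jar in the frame of case below 0.016 m and angle between jar's own z axis and vertical below 0.12 rad), for 0.1 s.
5. the clamp is turned back to locked (under 0.2 rad) (value of joint clamp below 0.2 rad and value of joint low_door below 0.006 m), for 0.1 s.
At the end, for the whole second after the job is handed in: The jar stands upright (within 7 degrees), still and released on the floor of the right-hand bay, that door is shut to within 6 mm, its clamp is back to within 0.2 rad of locked, and the other door is shut to within 15 mm (all of step 3 and all of step 5 and value of joint high_door below 0.015 m); the robot touches nothing.
It fails at once if the other door is slid open (over 30 mm) (value of joint high_door above 0.03 m).
It fails at once if the jar is knocked over (tilted over 40 degrees) (angle between jar's own z axis and vertical above 0.7 rad).
It fails at once if the jar is dropped or slammed into the bay (over 0.6 m/s just above its floor) (x of jar in the frame of case between -0.05 and 0.07 m and y of jar in the frame of case between -0.207 and -0.022 m and z of jar in the frame of case below 0.03 m and linear speed of jar above 0.6 m/s).
It fails at once if a bystander is pushed over 40 mm (distance of any of mug, open_jar, tall_bottle, blue_bottle, brush, card_box from where it was at the start of the episode above 0.04 m).
It also fails if it takes over 72 s, if anything falls off the work surface, if the arm or the gripper's body presses on something with over 40 N, if the wrist force passes 120 N, or if a joint passes its speed limit or range.

### The arm

A 6-joint arm with a two-finger parallel gripper is mounted at the origin on the work surface. World frame = base frame: x ahead of the robot, y to its left, z up, the work surface at z = 0. Lengths are in m, angles in rad, forces in N, time in s.
With the tool pointing down it reaches from about 0.375 to 0.9 m from the base axis. Payload 3.1 kg.
Tool frame: the origin (TCP) lies at the very end of the fingers, on their centre line; the grasp point (between the pads) lies 19 mm behind it (tcp_to_grasp is the distance from the TCP to the grasp point, in m); z points along the fingers, y is the direction in which the jaws open and shut (so a half turn about z gives the same grasp; the last joint's range is limited). The gripper opens to 85 mm and grips with 20 to 120 N. Pads are 22 mm wide; open, the fingers measure 114 mm over their backs; the gripper's body (76 mm by 85 mm) begins 54 mm behind the grasp point. The pads swing forward as they close: fully open they stand 13 mm farther back than shut.
Start: joints at [-1.488, 0.527, 1.433, -0, 1.181, -0.178], TCP at [0.161, -0.604, 0.231] pointing down, gripper open.
Joint ranges: [-3.08, 3.08], [-0.75, 2.2], [0.22, 2.44], [-1.43, 4.57], [0, 2.65], [-2.85, 2.85]. Speed limits (rad/s): [2.79, 2.79, 3.14, 3.14, 3.14, 3.14].

### API

Orientations are given as a unit quaternion [x, y, z, w].
In Python, from station import sense, snapshot, camera_info, sign_off, tcp_to_grasp gives the robot as it stands.
- The arm moves only by the shell command python3 -m inch 'ROWS' [FORCE]. ROWS is JSON, a list of rows, each a list of 3 entries, a list of its own where there are three numbers: the closure, from -1 (fully open) to 1 (shut), so that 0 is half open, then the shift along the tool's x, y, z normalised to -1 to 1, where 1 is 10 cm, then the turn, a rotation vector about the tool's x, y, z normalised to -1 to 1, where 1 is 360 degrees. In form: [[jaw, [dx, dy, dz], [ax, ay, az]], ...]. A call has 1 to 20 rows; each row is the pose to reach, as a shift and turn from the pose commanded when the call began, along the tool's axes at that moment, turning the shorter way round; what a row does not reach only later rows make up. A row lasts 1/10 s, in which the tool goes at most 50 mm and 8.59 degrees, less where a joint would pass 70% of its speed; a pose out of reach is approached as far as the arm can. A call with a number of a shift or a turn outside -1 to 1 is refused whole. A call with a gripper value outside its range is refused whole. The fingers move at their own pace and stop on an object; FORCE is the grip in N (left out, the last holds). Time passes only in rows, so rows that repeat a pose let the fingers close. It gives the time, the measured TCP pose, the force and the opening at its end, in the units of the state.
- sense(): the state, without advancing time (a new reading comes with each control period).
- snapshot(name): name is "scene" or "side" or "wrist"; returns (picture, depth): 400x640x3 uint8, blue, green, red; 400x640 float32, m along the optical axis (not along the pixel's ray), 0 where there is no reading.
- camera_info(name): a dict with "K" (3x3 intrinsics, pixels), "dist" ([k1, k2, p1, p2, k3] as OpenCV has them; the pictures are not rectified), "origin" and "orientation" of the camera in the world. Camera axes: x right, y down, z forward; pixel columns grow to the right and rows downward; lengths in m; the calibration is good to about 2 mm. A picture is of the moment at which its call begins: read the wrist's pose just before it. camera_info takes no time and is no camera call; for the wrist camera it gives the pose at the moment of the call.
- sign_off(): hands the job in, once; it reports no verdict.
The state is a dict: "t": time; "q": joint angles; "qd": joint speeds; "tau": joint torques, N m; "tcp_pos": TCP position; "tool_rot": TCP orientation; "force": force on the tool from outside, world axes, zero at the start; "ft_torque": the same for the moment, N m; "finger_gap": opening from 0.0 (shut) to 1.0 (fully open).
Only numpy, scipy, OpenCV 4.12 (cv2) and the standard library are available. Lean on these libraries where they do the work, as an engineer would, in place of code of your own. Each camera call takes 0.05 s, during which the arm holds its last target.

## Working session

There is one attempt and no reset: what is moved stays moved. The work goes in short steps, Python scripts to look and compute and a shell command to move; the robot and the scene stay as the last step left them, time stands still between calls to the robot, and variables do not carry over. Pictures are saved under pics/ and viewed, and the job is handed in when it is done.

```bash
ls; mkdir -p pics; cat > h.py <<'E'
import numpy as np, cv2
from station import sense, snapshot, camera_info, tcp_to_grasp
from scipy.spatial.transform import Rotation as R
def px2w(ci,u,v,depth=None,z=None):
    K=np.array(ci["K"],float);d=np.array(ci["dist"],float)
    p=cv2.undistortPoints(np.array([[[u,v]]],float),K,d)[0,0]
    ray=np.array([p[0],p[1],1.0]); M=R.from_quat(ci["orientation"]).as_matrix(); o=np.array(ci["origin"])
    w=M@ray
    s=depth if depth is not None else (z-o[2])/w[2]
    return o+s*w
def w2px(ci,P):
    K=np.array(ci["K"],float);d=np.array(ci["dist"],float)
    M=R.from_quat(ci["orientation"]).as_matrix(); o=np.array(ci["origin"])
    pc=(np.atleast_2d(P)-o)@M
    return cv2.projectPoints(pc,np.zeros(3),np.zeros(3),K,d)[0][:,0]
E
python3 - <<'E'
from h import *
import pickle
s=sense();print({k:np.round(v,4) for k,v in s.items()}, tcp_to_grasp)
for n in ["scene","side"]:
    ci=camera_info(n);a,d=snapshot(n);cv2.imwrite(f"pics/{n}0.png",a);np.save(f"pics/{n}0.npy",d);pickle.dump(ci,open(f"pics/{n}0.pkl","wb"))
    print(n,ci)
E
```

```text
pics
{'t': np.float64(0.0), 'q': array([-1.4885,  0.5285,  1.4339, -0.    ,  1.1814, -0.1785]), 'qd': array([-0.0003, -0.0023, -0.0013, -0.0005, -0.    , -0.0003]), 'tau': array([ 5.00000e-04, -4.42346e+01, -1.78024e+01, -2.00000e-04,
        8.50000e-03, -0.00000e+00]), 'tcp_pos': array([ 0.1611, -0.6031,  0.2303]), 'tool_rot': array([ 0.9915,  0.13  ,  0.    , -0.0011]), 'force': array([-1.0616, -0.2548, -0.0539]), 'ft_torque': array([ 0.0448,  0.0312, -0.012 ]), 'finger_gap': np.float64(1.0004)} 0.0187
scene {'K': array([[433.30518963,   0.        , 318.74417489],
       [  0.        , 433.30518963, 197.44332818],
       [  0.        ,   0.        ,   1.        ]]), 'dist': array([-0.08599307,  0.        ,  0.        ,  0.        ,  0.        ]), 'origin': array([ 1.1757505 , -0.37376195,  1.21777682]), 'orientation': array([ 0.83668622,  0.47110987, -0.13748827, -0.24312269])}
side {'K': array([[490.64846813,   0.        , 321.84311537],
       [  0.        , 490.64846813, 200.43474092],
       [  0.        ,   0.        ,   1.        ]]), 'dist': array([-0.08386959,  0.        ,  0.        ,  0.        ,  0.        ]), 'origin': array([-0.04091644,  0.89205066,  1.33300166]), 'orientation': array([-0.27309744,  0.89258916, -0.34326079,  0.10428044])}
```

View pics/scene0.png

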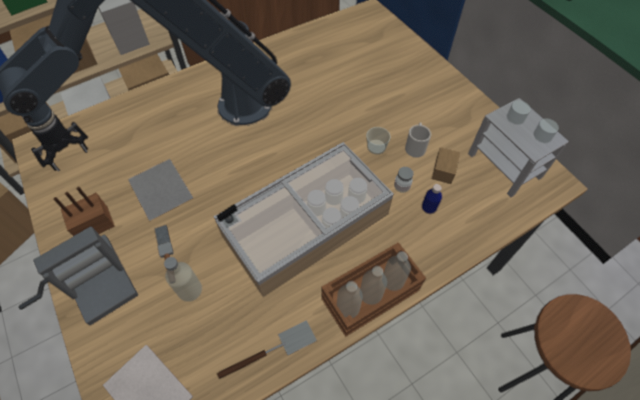

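View pics/side0.png

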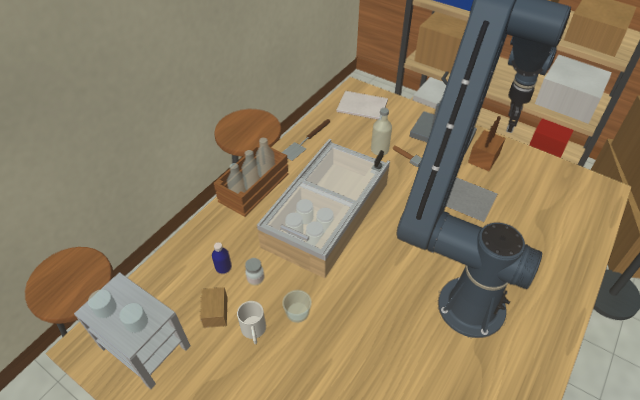

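The scene view shows the case around (305,215), the knob at about (228,213), the lidded jar at about (403,178), the mug at (418,140) and the open jar at (377,140). In the side view the jar is at about (254,270) and the knob at (378,160). I'll enlarge these areas next.

```bash
python3 - <<'E'
import cv2
a=cv2.imread("pics/scene0.png")
cv2.imwrite("pics/c1.png",cv2.resize(a[140:295,205:405],None,fx=4,fy=3.87,interpolation=cv2.INTER_CUBIC)[:600])
cv2.imwrite("pics/c2.png",cv2.resize(a[115:215,355:475],None,fx=6,fy=6,interpolation=cv2.INTER_CUBIC)[:600])
a=cv2.imread("pics/side0.png")
cv2.imwrite("pics/c3.png",cv2.resize(a[135:275,250:400],None,fx=4,fy=4,interpolation=cv2.INTER_CUBIC)[:600])
cv2.imwrite("pics/c4.png",cv2.resize(a[230:350,190:320],None,fx=5,fy=5,interpolation=cv2.INTER_CUBIC)[:600])
E
```

```text
(no output)
```

View pics/c1.png

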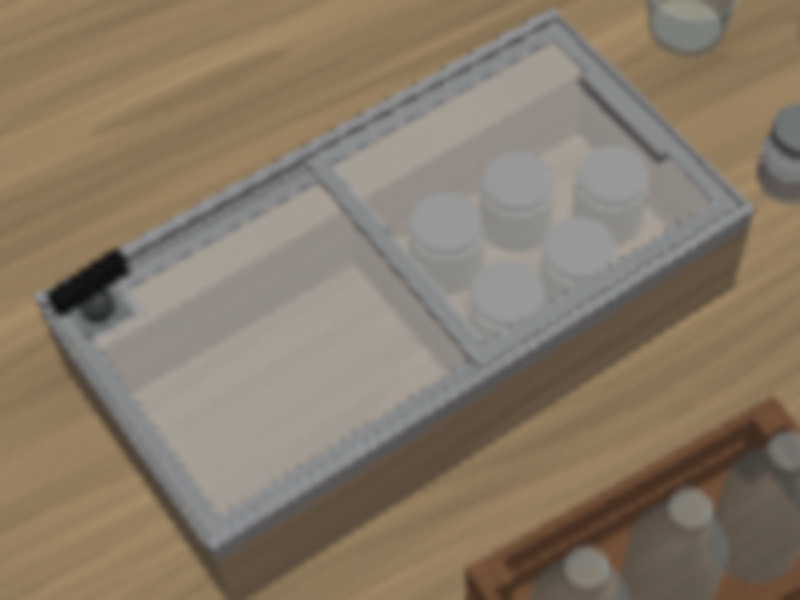

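View pics/c2.png

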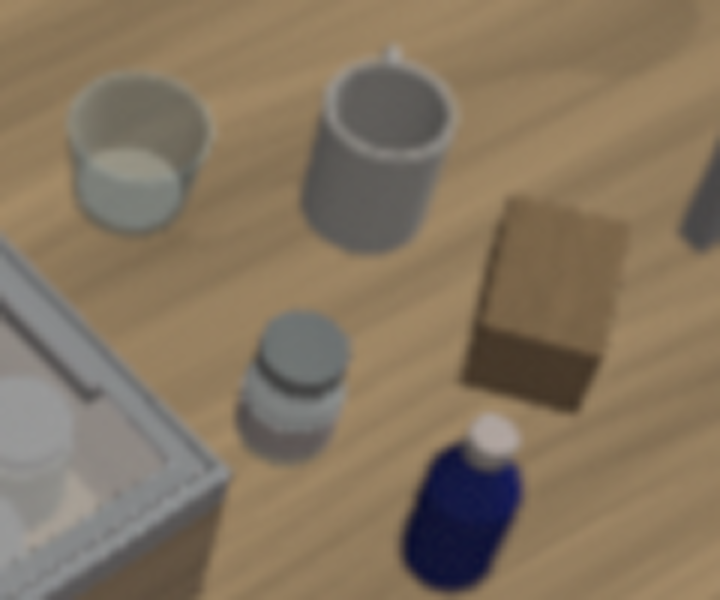

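View pics/c3.png

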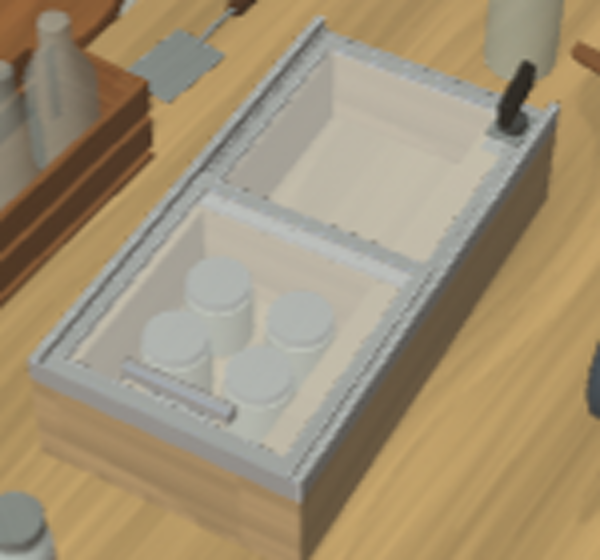

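View pics/c4.png

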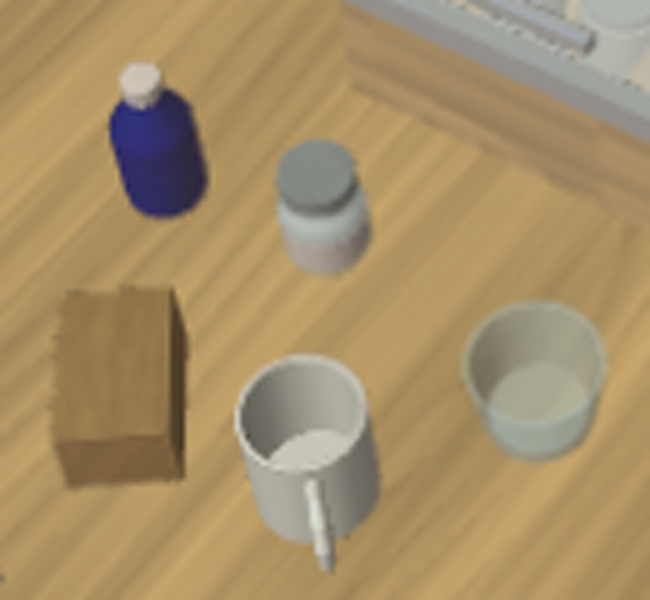

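```bash
cat > fit.py <<'E'
from h import *
import pickle
from scipy.optimize import least_squares
S=pickle.load(open("pics/scene0.pkl","rb"));D=pickle.load(open("pics/side0.pkl","rb"))
f=lambda x,y,s,o,sy=None:((x+.5)/s-.5+o[0],(y+.5)/(sy or s)-.5+o[1])
cs=[f(42,298,4,(205,140),3.87),f(558,12,4,(205,140),3.87),f(750,210,4,(205,140),3.87),f(215,545,4,(205,140),3.87)]
cd=[f(557,105,4,(250,135)),f(300,495,4,(250,135)),f(33,365,4,(250,135)),f(322,20,4,(250,135))]
L=np.array([[-.125,-.24],[-.125,.24],[.125,.24],[.125,-.24]])
for ci,c in((S,cs),(D,cd)):
    P=np.array([px2w(ci,*p,z=.123) for p in c]);print(P.round(4).tolist())
    print(np.linalg.norm(P-np.roll(P,-1,0),axis=1).round(4))
def corners(p):
    c,s=np.cos(p[2]),np.sin(p[2]);q=L@np.array([[c,s],[-s,c]])+p[:2];return np.c_[q,np.full(4,.123)]
def res(p):return np.r_[(w2px(S,corners(p))-cs).ravel(),(w2px(D,corners(p))-cd).ravel()]
r=least_squares(res,[.5,0,0],loss="soft_l1");print(r.x,res(r.x).round(1))
# jar
o2=(355,115);o4=(190,230)
print("lid S",px2w(S,*f(303,345,6,o2),z=.080),"D",px2w(D,*f(317,172,5,o4),z=.080))
print("bot S",px2w(S,*f(280,460,6,o2),z=0),"D",px2w(D,*f(332,272,5,o4),z=0))
print("mug S",px2w(S,*f(391,108,6,o2),z=.09),"D",px2w(D,*f(303,410,5,o4),z=.09))
print("open S",px2w(S,*f(140,130,6,o2),z=.062),"D",px2w(D,*f(536,348,5,o4),z=.062))
# knob ends top
print("knob S",[px2w(S,*f(x,y,4,(205,140),3.87),z=.163) for x,y in((55,290),(122,254))])
c,s=np.cos(r.x[2]),np.sin(r.x[2]);Rm=np.array([[c,-s],[s,c]])
print("clamp pred",Rm@[-.1,-.205]+r.x[:2],"bay",Rm@[.01,-.15]+r.x[:2])
E
python3 fit.py
```

```text
[[0.4797, -0.3079, 0.123], [0.4423, 0.1662, 0.123], [0.6842, 0.1817, 0.123], [0.7217, -0.2891, 0.123]]
[0.4756 0.2423 0.4723 0.2427]
[[0.4755, -0.307, 0.123], [0.4299, 0.1761, 0.123], [0.6754, 0.1904, 0.123], [0.7137, -0.2852, 0.123]]
[0.4852 0.2459 0.4772 0.2392]
[ 0.57812486 -0.05959207  0.08067535] [-1.3 -1.6 -0.5 -2.1  2.  -1.3  0.2  0.   0.9 -0.   0.  -2.1 -1.8 -1.2
 -1.4 -1.3]
lid S [0.6187163  0.28994615 0.08      ] D [0.61785874 0.2923087  0.08      ]
bot S [0.63638115 0.27688735 0.        ] D [0.60316129 0.30850009 0.        ]
mug S [0.51650681 0.42987255 0.09      ] D [0.51520377 0.42921673 0.09      ]
open S [0.43790348 0.3131609  0.062     ] D [0.43983039 0.30879491 0.062     ]
knob S [array([ 0.50373141, -0.29955768,  0.163     ]), array([ 0.50045295, -0.24549575,  0.163     ])]
clamp pred [ 0.49497062 -0.2719841 ] bay [ 0.60018051 -0.20829832]
```

```bash
cat >> h.py <<'E'
def plan(target,yaw=None):
    """shift to target in tool axes (units of 10cm), turn about tool z in units of 360deg (tool down)"""
    s=sense();M=R.from_quat(s["tool_rot"]);d=M.inv().apply(np.array(target)-s["tcp_pos"])/0.1
    y0=np.arctan2(*M.as_matrix()[1::-1,0]);t=None
    if yaw is not None:
        want=R.from_euler("z",yaw)*R.from_quat([1,0,0,0])
        t=(M.inv()*want).as_rotvec()/(2*np.pi)
    print("shift",d.round(3),"turn",None if t is None else t.round(4),"yaw now",y0.round(4))
E
python3 - <<'E'
from h import *
import pickle
ci=camera_info("wrist");s=sense();M=R.from_quat(s["tool_rot"])
print("K",ci["K"][0],ci["K"][1][1],"cam in tool",M.inv().apply(np.array(ci["origin"])-s["tcp_pos"]),(M.inv()*R.from_quat(ci["orientation"])).as_matrix().round(3))
S=pickle.load(open("pics/scene0.pkl","rb"));print("tall",px2w(S,187,298,z=0),"blue",px2w(S,355+450/6,115+585/6,z=0),"blue top",px2w(S,355+495/6,115+435/6,z=.12))
plan([.42,-.30,.33],1.65)
E
```

```text
K [308.36587386   0.         323.17198581] 308.3658738609985 cam in tool [ 0.07360068 -0.00039669 -0.14336099] [[ 0.    -0.959 -0.285]
 [ 1.     0.     0.   ]
 [-0.    -0.285  0.959]]
tall [ 0.61171664 -0.48562129  0.        ] blue [0.75232209 0.30760951 0.        ] blue top [0.73654481 0.3168767  0.12      ]
shift [ 3.283 -2.264 -0.99 ] turn [-2.000e-04 -3.000e-04 -2.211e-01] yaw now 0.2608
```

```bash
python3 -m inch '[[-1,[0.3,-0.2,-0.3],[0,0,0]],[-1,[0.65,-0.45,-0.65],[0,0,0]],[-1,[1,-0.7,-1],[0,0,0]]]' && python3 -m inch '[[-1,[0.35,-0.25,0],[0,0,0]],[-1,[0.7,-0.5,0],[0,0,0]],[-1,[1,-0.7,0],[0,0,0]]]' && python3 -m inch '[[-1,[0.35,-0.25,0],[0,0,0]],[-1,[0.7,-0.5,0],[0,0,0]],[-1,[1,-0.8,0],[0,0,0]],[-1,[1,-0.8,0],[0,0,-0.05]],[-1,[1,-0.8,0],[0,0,-0.1]],[-1,[1,-0.8,0],[0,0,-0.15]],[-1,[1,-0.8,0],[0,0,-0.2]],[-1,[1,-0.8,0],[0,0,-0.221]],[-1,[1,-0.8,0],[0,0,-0.221]],[-1,[1,-0.8,0],[0,0,-0.221]],[-1,[1,-0.8,0],[0,0,-0.221]]]'
python3 - <<'E'
from h import *
import pickle
ci=camera_info("wrist");s=sense();print(s["t"],s["tcp_pos"],s["qd"].round(3));a,d=snapshot("wrist");cv2.imwrite("pics/w1.png",a);np.save("pics/w1.npy",d);pickle.dump(ci,open("pics/w1.pkl","wb"))
plan([.42,-.30,.33],1.65)
E
```

```text
t: 0.4
tcp_pos: [0.2347, -0.5156, 0.3244]
tool_rot: [0.992, 0.129, -0.0, -0.001]
force: [1.3, 0.1, 0.8]
finger_gap: 1.0
t: 0.7
tcp_pos: [0.3138, -0.4213, 0.3245]
tool_rot: [0.991, 0.13, 0.0, -0.0]
force: [-0.0, -0.3, 0.0]
finger_gap: 1.0
t: 1.8
tcp_pos: [0.3887, -0.3201, 0.324]
tool_rot: [0.743, 0.669, 0.0, -0.001]
force: [-0.6, 0.6, -1.3]
finger_gap: 1.0
1.8 [ 0.3886771  -0.32011014  0.32397862] [-0.000e+00 -0.000e+00 -0.000e+00  1.000e-03 -1.000e-03 -1.485e+00]
shift [ 0.232  0.291 -0.06 ] turn [-0.0001 -0.0001 -0.0285] yaw now 1.4708
```

View pics/w1.png

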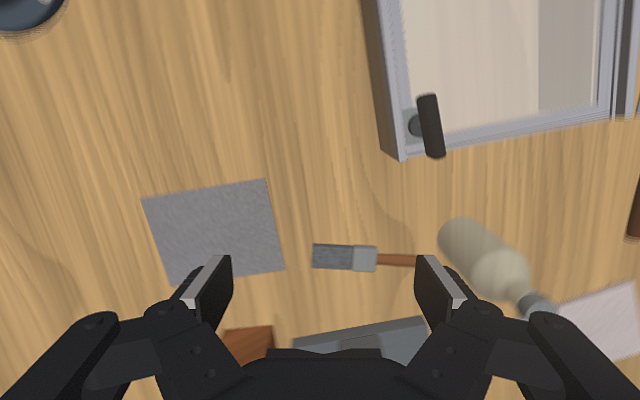

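The wrist view shows the knob bar at about (432,125), the case's near-right corner at (402,160), the tall bottle at (480,255) and the brush at (360,258). The wrist was still turning, so I'll let it settle, move closer and measure again.

```bash
python3 -m inch '[[-1,[0,0.5,0],[0,0,0]],[-1,[0,0.9,0],[0,0,-0.02]],[-1,[0,0.9,0],[0,0,-0.02]],[-1,[0,0.9,0],[0,0,-0.02]],[-1,[0,0.9,0],[0,0,-0.02]],[-1,[0,0.9,0],[0,0,-0.02]]]'
cat >> h.py <<'E'
import pickle
def snap(n,name):
    ci=camera_info(n);s=sense();print("t",round(float(s["t"]),2),s["tcp_pos"].round(4) if hasattr(s["tcp_pos"],"round") else s["tcp_pos"],"qdmax",np.abs(s["qd"]).max().round(3));a,d=snapshot(n);cv2.imwrite(f"pics/{name}.png",a);np.save(f"pics/{name}.npy",d);pickle.dump(ci,open(f"pics/{name}.pkl","wb"))
    return ci,a,d
E
python3 - <<'E'
from h import *
ci,a,d=snap("wrist","w2")
plan([.495,-.30,.33],1.65)
E
```

```text
t: 2.45
tcp_pos: [0.4772, -0.3301, 0.3244]
tool_rot: [0.702, 0.712, -0.0, -0.0]
force: [-0.5, -0.1, 1.2]
finger_gap: 1.001
t 2.45 [ 0.4772 -0.3301  0.3244] qdmax 0.007
shift [ 0.299  0.181 -0.054] turn [-0.0001 -0.     -0.0104] yaw now 1.5848
```

View pics/w2.png

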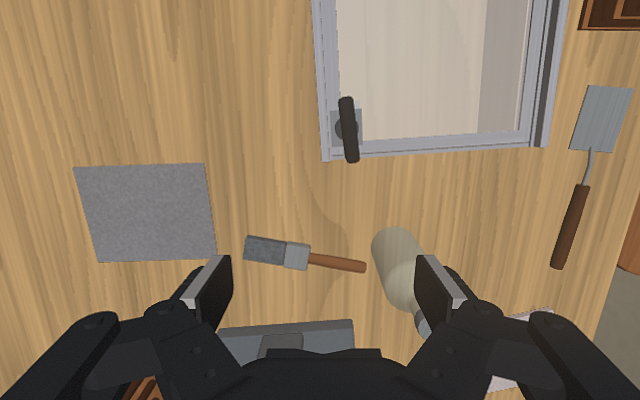

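```bash
python3 - <<'E'
import cv2
a=cv2.imread("pics/w2.png")
cv2.imwrite("pics/c5.png",cv2.resize(a[80:180,300:400],None,fx=6,fy=6,interpolation=cv2.INTER_CUBIC))
cv2.imwrite("pics/c6.png",cv2.resize(a[80:180,460:580],None,fx=6,fy=6,interpolation=cv2.INTER_CUBIC))
E
```

```text
(no output)
```

View pics/c5.png

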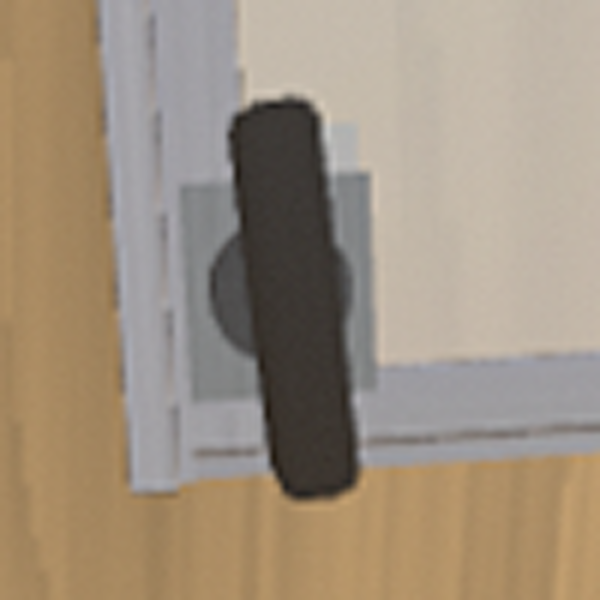

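View pics/c6.png

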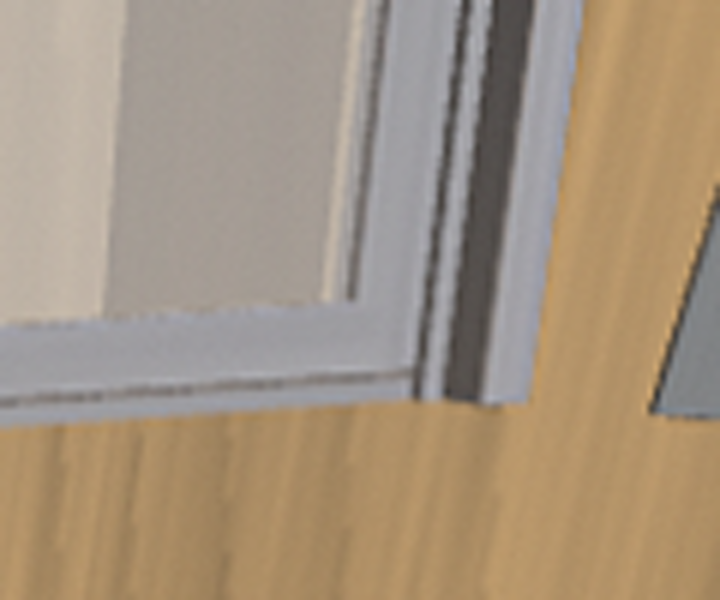

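```bash
python3 - <<'E'
from h import *
ci=pickle.load(open("pics/w2.pkl","rb"));d=np.load("pics/w2.npy")
f=lambda x,y,o,s=6:((x+.5)/s-.5+o[0],(y+.5)/s-.5+o[1])
o5=(300,80);o6=(460,80)
a=px2w(ci,*f(275,107,o5),z=.163);b=px2w(ci,*f(315,488,o5),z=.163)
print("bar",a,b,np.linalg.norm(a-b),"mid",(a+b)/2,"yaw",np.arctan2(*(a-b)[1::-1]))
A=px2w(ci,*f(132,490,o5),z=.123);D=px2w(ci,*f(530,400,o6),z=.123)
print("corn",A,D,np.linalg.norm(A-D),"caseyaw",np.arctan2(*(D-A)[1::-1]))
y=np.arctan2(*(D-A)[1::-1]);c,s=np.cos(y),np.sin(y);Rm=np.array([[c,-s],[s,c]])
o=(A+D)[:2]/2-Rm@[0,-.24];print("case",o,"clamp",o+Rm@[-.1,-.205],"bay",o+Rm@[.01,-.15],"open clamp",o+Rm@[-.1,-.04])
print("depth bar",[ (p,d[p[1],p[0]],px2w(ci,*p,depth=d[p[1],p[0]])) for p in((347,125),(349,150),(345,105),(390,240),(400,280),(410,305),(421,318))])
E
```

```text
bar [ 0.49772735 -0.24499458  0.163     ] [ 0.50642869 -0.30448028  0.163     ] 0.06011873270578311 mid [ 0.50207802 -0.27473743  0.163     ] yaw 1.7160423581616369
corn [ 0.47606596 -0.31159023  0.123     ] [ 0.72527858 -0.29164283  0.123     ] 0.25000965461963165 caseyaw 0.07987141568980015
case [ 0.58152351 -0.06238166] clamp [ 0.49819855 -0.27470677] bay [ 0.60345961 -0.21110559] open clamp [ 0.48503377 -0.11023279]
depth bar [((347, 125), np.float32(0.29476467), array([ 0.50002831, -0.26994605,  0.16430119])), ((349, 150), np.float32(0.30323794), array([ 0.50299543, -0.29382911,  0.16257688])), ((345, 105), np.float32(0.2904375), array([ 0.49754607, -0.25176328,  0.16339734])), ((390, 240), np.float32(0.45177644), array([ 0.5774979 , -0.43740961,  0.05061717])), ((400, 280), np.float32(0.37159842), array([ 0.57233684, -0.45131989,  0.1383837 ])), ((410, 305), np.float32(0.35240516), array([ 0.57917101, -0.46840673,  0.16351841])), ((421, 318), np.float32(0.3165511), array([ 0.58020078, -0.45944446,  0.19826364]))]
```

```bash
python3 - <<'E'
from h import *
plan([.500,-.2747,.22],1.716)
plan([.500,-.2747,.132],1.716)
E
```

```text
shift [0.551 0.235 1.046] turn [-0.0001 -0.     -0.0209] yaw now 1.5848
shift [0.551 0.235 1.926] turn [-0.0001 -0.     -0.0209] yaw now 1.5848
```

```bash
python3 -m inch '[[-1,[0.3,0.12,0],[0,0,-0.01]],[-1,[0.55,0.235,0],[0,0,-0.021]],[-1,[0.55,0.235,0.4],[0,0,-0.021]],[-1,[0.55,0.235,0.8],[0,0,-0.021]],[-1,[0.55,0.235,1],[0,0,-0.021]],[-1,[0.55,0.235,1],[0,0,-0.021]],[-1,[0.55,0.235,1],[0,0,-0.021]],[-1,[0.55,0.235,1],[0,0,-0.021]]]'
python3 - <<'E'
from h import *
snap("wrist","w3")
plan([.500,-.2747,.132],1.716)
E
```

```text
t: 3.3
tcp_pos: [0.5018, -0.276, 0.2263]
tool_rot: [0.653, 0.757, 0.0, 0.002]
force: [0.4, 1.0, 1.0]
finger_gap: 1.002
t 3.3 [ 0.5018 -0.276   0.2263] qdmax 0.005
shift [ 0.018 -0.019  0.944] turn [0.0004 0.0005 0.0003] yaw now 1.7179
```

View pics/w3.png

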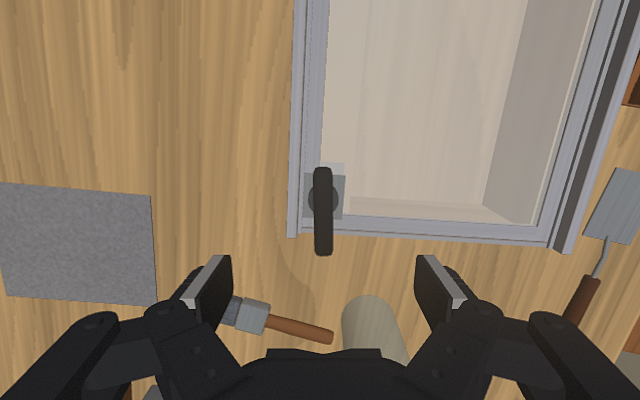

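The bar now stands vertical at u≈323, on the centre line between the fingers. I'll descend and close.

```bash
python3 -m inch '[[-1,[0.015,-0.015,0.3],[0,0,0]],[-1,[0.015,-0.015,0.6],[0,0,0]],[-1,[0.015,-0.015,0.94],[0,0,0]],[-1,[0.015,-0.015,0.94],[0,0,0]],[-1,[0.015,-0.015,0.94],[0,0,0]]]' && python3 -m inch '[[0.3,[0,0,0],[0,0,0]],[1,[0,0,0],[0,0,0]],[1,[0,0,0],[0,0,0]],[1,[0,0,0],[0,0,0]],[1,[0,0,0],[0,0,0]],[1,[0,0,0],[0,0,0]],[1,[0,0,0],[0,0,0]]]' 40
```

```text
t: 3.85
tcp_pos: [0.4999, -0.2742, 0.1314]
tool_rot: [0.653, 0.757, 0.0, 0.001]
force: [-0.3, 0.5, 0.3]
finger_gap: 0.994
t: 4.55
tcp_pos: [0.5013, -0.2738, 0.1313]
tool_rot: [0.653, 0.757, 0.001, 0.002]
force: [5.4, 1.3, 1.7]
finger_gap: 0.155
```

```bash
python3 -m inch '[[1,[0,0.01,0],[0,0,-0.022]],[1,[0,0.01,0],[0,0,-0.044]],[1,[0,0.01,0],[0,0,-0.066]],[1,[0,0.01,0],[0,0,-0.088]],[1,[0,0.01,0],[0,0,-0.11]],[1,[0,0.01,0],[0,0,-0.132]],[1,[0,0.01,0],[0,0,-0.154]],[1,[0,0.01,0],[0,0,-0.176]],[1,[0,0.01,0],[0,0,-0.198]],[1,[0,0.01,0],[0,0,-0.211]],[1,[0,0.01,0],[0,0,-0.213]],[1,[0,0.01,0],[0,0,-0.213]],[1,[0,0.01,0],[0,0,-0.213]]]'
python3 - <<'E'
from h import *
s=sense();print(s["ft_torque"],s["q"].round(3));plan([.4850,-.1102,.132])
E
```

```text
t: 5.85
tcp_pos: [0.4995, -0.2747, 0.1312]
tool_rot: [0.043, 0.999, -0.001, -0.001]
force: [-4.7, -2.3, 6.6]
finger_gap: 0.158
[-0.50040153  0.61885986 -0.08604731] [-0.698  0.589  1.663 -0.003  0.89  -2.181]
shift [ 0.286  1.627 -0.011] turn None yaw now 3.0558
```

```bash
python3 -m inch '[[1,[0.025,0.15,0],[0,0,0]],[1,[0.066,0.395,0],[0,0,0]],[1,[0.107,0.64,0],[0,0,0]],[1,[0.148,0.885,0],[0,0,0]],[1,[0.165,0.986,0],[0,0,0]],[1,[0.165,0.986,0],[0,0,0]]]' && python3 -m inch '[[1,[0.033,0.2,0],[0,0,0]],[1,[0.066,0.395,0],[0,0,0]],[1,[0.092,0.55,0],[0,0,0]],[1,[0.109,0.65,0],[0,0,0]],[1,[0.109,0.65,0],[0,0,0]],[1,[0.109,0.65,0],[0,0,0]]]'
```

```text
t: 6.45
tcp_pos: [0.4911, -0.1718, 0.1312]
tool_rot: [0.043, 0.999, 0.001, -0.001]
force: [-3.1, 2.6, 7.5]
finger_gap: 0.154
t: 7.05
tcp_pos: [0.4863, -0.111, 0.1312]
tool_rot: [0.042, 0.999, -0.003, -0.0]
force: [-6.2, -10.7, 6.3]
finger_gap: 0.154
```

```bash
python3 -m inch '[[-1,[0,0,0],[0,0,0]],[-1,[0,0,0],[0,0,0]],[-1,[0,0,0],[0,0,0]],[-1,[0,0,-0.1],[0,0,0]],[-1,[0,0,-0.4],[0,0,0]],[-1,[0,0,-0.8],[0,0,0]],[-1,[0,0,-1],[0,0,0]],[-1,[0,0,-1],[0,0,0]]]'
python3 - <<'E'
from h import *
snap("scene","s1")
a=cv2.imread("pics/s1.png");cv2.imwrite("pics/s1c.png",cv2.resize(a[140:295,205:405],None,fx=3.8,fy=3.8))
plan([.55,.25,.28])
E
```

```text
t: 7.85
tcp_pos: [0.4891, -0.1088, 0.2342]
tool_rot: [0.042, 0.999, -0.002, 0.004]
force: [0.1, -0.5, 0.6]
finger_gap: 1.001
t 7.85 [ 0.4891 -0.1088  0.2342] qdmax 0.06
shift [-0.319  3.622 -0.481] turn None yaw now 3.057
```

View pics/s1c.png

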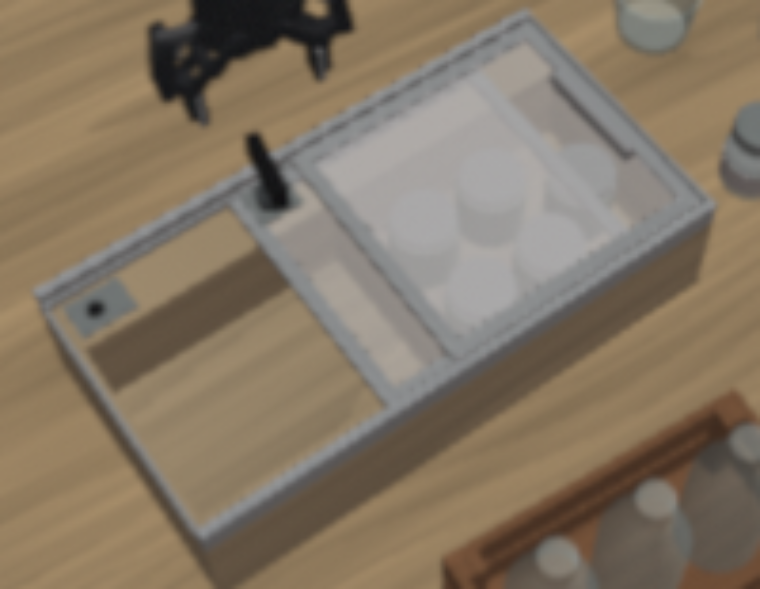

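The low door is fully open behind its neighbour, the high door is still shut, and the bay and the lock hole are visible. Next I'll go to the jar.

```bash
python3 -m inch '[[-1,[-0.04,0.45,-0.2],[0,0,0]],[-1,[-0.08,0.9,-0.5],[0,0,0]]]' && python3 -m inch '[[-1,[-0.04,0.45,0],[0,0,0]],[-1,[-0.08,0.9,0],[0,0,0]]]' && python3 -m inch '[[-1,[-0.04,0.45,0],[0,0,0]],[-1,[-0.08,0.9,0],[0,0,0]]]' && python3 -m inch '[[-1,[-0.04,0.45,0],[0,0,0]],[-1,[-0.08,0.8,0],[0,0,0]],[-1,[-0.08,0.85,0],[0,0,0]],[-1,[-0.08,0.85,0],[0,0,0]],[-1,[-0.08,0.85,0],[0,0,0]]]'
python3 - <<'E'
from h import *
snap("wrist","w4")
E
```

```text
t: 8.1
tcp_pos: [0.5, -0.0219, 0.2762]
tool_rot: [0.044, 0.999, 0.001, -0.003]
force: [0.7, -0.0, -0.1]
finger_gap: 1.001
t: 8.3
tcp_pos: [0.5172, 0.0679, 0.2778]
tool_rot: [0.043, 0.999, 0.0, -0.0]
force: [1.0, 0.5, 0.4]
finger_gap: 0.998
t: 8.5
tcp_pos: [0.5321, 0.1572, 0.2766]
tool_rot: [0.042, 0.999, -0.0, -0.002]
force: [-0.2, -0.4, -0.4]
finger_gap: 1.0
t: 9.0
tcp_pos: [0.5474, 0.2383, 0.277]
tool_rot: [0.043, 0.999, -0.001, -0.001]
force: [0.2, 0.2, -1.7]
finger_gap: 0.999
t 9.0 [0.5474 0.2383 0.277 ] qdmax 0.02
```

View pics/w4.png

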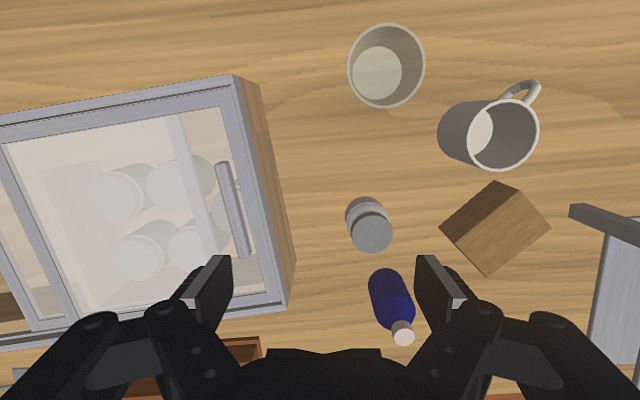

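```bash
python3 - <<'E'
import cv2
a=cv2.imread("pics/w4.png")
cv2.imwrite("pics/c7.png",cv2.resize(a[185:265,330:410],None,fx=7,fy=7,interpolation=cv2.INTER_CUBIC))
E
```

```text
(no output)
```

View pics/c7.png

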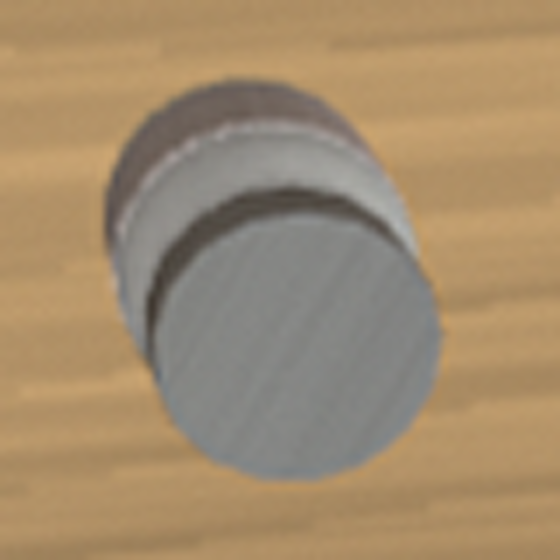

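```bash
python3 - <<'E'
from h import *
ci=pickle.load(open("pics/w4.pkl","rb"));d=np.load("pics/w4.npy")
g=lambda x,y:((x+.5)/7-.5+330,(y+.5)/7-.5+185)
u,v=g(297,345);print(u,v,px2w(ci,u,v,z=.08),px2w(ci,u,v,depth=d[round(v),round(u)]))
l=px2w(ci,*g(153,345),z=.08);r=px2w(ci,*g(441,345),z=.08);print("diam",np.linalg.norm(l-r),(l+r)/2)
for p in((490,215),(405,335),(440,135),(505,135)):
    print(p,px2w(ci,*p,depth=d[p[1],p[0]]))
j=px2w(ci,u,v,z=.08);plan([j[0],j[1],.12],3.057);plan([j[0],j[1],.035],3.057)
E
```

```text
372.0 233.85714285714286 [0.62060214 0.29073562 0.08      ] [0.61998606 0.29054189 0.08145268]
diam 0.04881353025371701 [0.62059989 0.29072669 0.08      ]
(490, 215) [0.61557679 0.43803572 0.06168272]
(405, 335) [0.73236787 0.31820975 0.12096225]
(440, 135) [0.51883569 0.39239987 0.01362852]
(505, 135) [0.52331684 0.46297239 0.03581409]
shift [-0.684  0.59   1.572] turn [-0.0002 -0.0003 -0.0002] yaw now 3.0555
shift [-0.686  0.591  2.422] turn [-0.0002 -0.0003 -0.0002] yaw now 3.0555
```

```bash
python3 -m inch '[[-1,[-0.35,0.3,0.1],[0,0,0]],[-1,[-0.685,0.59,0.3],[0,0,0]],[-1,[-0.685,0.59,0.7],[0,0,0]],[-1,[-0.685,0.59,1],[0,0,0]],[-1,[-0.685,0.59,1],[0,0,0]],[-1,[-0.685,0.59,1],[0,0,0]]]'
python3 - <<'E'
from h import *
snap("wrist","w5")
plan([.620,.291,.030],3.057)
E
```

```text
t: 9.65
tcp_pos: [0.6217, 0.291, 0.1782]
tool_rot: [0.043, 0.999, -0.0, -0.0]
force: [-0.7, 0.4, -0.3]
finger_gap: 1.003
t 9.65 [0.6217 0.291  0.1782] qdmax 0.042
shift [ 0.029 -0.008  1.498] turn [ 0.0001  0.0004 -0.0003] yaw now 3.0553
```

View pics/w5.png

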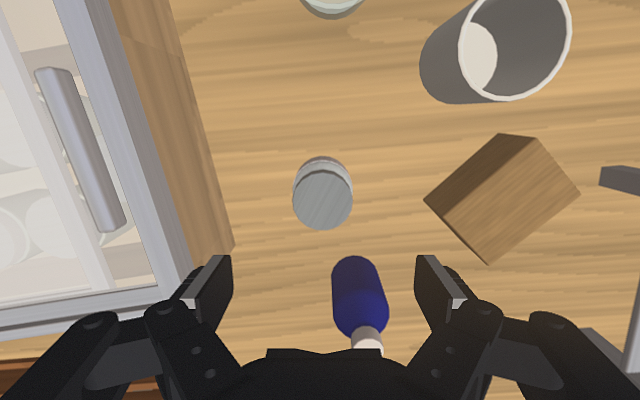

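The lid is centred at (322,200), on the tool's centre line, and both finger paths are clear. Descending.

```bash
python3 -m inch '[[-1,[0.01,-0.005,0.35],[0,0,0]],[-1,[0.015,-0.005,0.7],[0,0,0]],[-1,[0.015,-0.005,1],[0,0,0]]]' && python3 -m inch '[[-1,[0,0,0.2],[0,0,0]],[-1,[0,0,0.35],[0,0,0]],[-1,[0,0,0.48],[0,0,0]],[-1,[0,0,0.48],[0,0,0]],[-1,[0,0,0.48],[0,0,0]]]' && python3 -m inch '[[0.1,[0,0,0],[0,0,0]],[0.5,[0,0,0],[0,0,0]],[1,[0,0,0],[0,0,0]],[1,[0,0,0],[0,0,0]],[1,[0,0,0],[0,0,0]],[1,[0,0,0],[0,0,0]]]' 40
```

```text
t: 10.0
tcp_pos: [0.6218, 0.2919, 0.0803]
tool_rot: [0.043, 0.999, 0.001, 0.003]
force: [-0.1, -0.7, -0.8]
finger_gap: 0.998
t: 10.5
tcp_pos: [0.6208, 0.2921, 0.0312]
tool_rot: [0.042, 0.999, 0.0, 0.001]
force: [0.4, -1.4, 0.7]
finger_gap: 1.001
t: 11.1
tcp_pos: [0.621, 0.2922, 0.0318]
tool_rot: [0.042, 0.999, 0.0, 0.001]
force: [-0.9, -1.1, 5.9]
finger_gap: 0.632
```

```bash
python3 -m inch '[[1,[0,0,-0.1],[0,0,0]],[1,[0,0,-0.3],[0,0,0]],[1,[0,0,-0.6],[0,0,0]],[1,[0,0,-0.9],[0,0,0]],[1,[0,0,-1],[0,0,0]]]' && python3 -m inch '[[1,[0,0,-0.3],[0,0,0]],[1,[0,0,-0.6],[0,0,0]],[1,[0,0,-0.8],[0,0,0]],[1,[0,0,-0.8],[0,0,0]],[1,[0,0,-0.8],[0,0,0]]]'
python3 - <<'E'
from h import *
ci,a,d=snap("wrist","w6");print(sense()["finger_gap"],sense()["force"])
plan([.6035,-.2111,.2],3.06)
E
```

```text
t: 11.6
tcp_pos: [0.6218, 0.2926, 0.1338]
tool_rot: [0.042, 0.999, 0.001, 0.003]
force: [-0.8, -0.3, -1.3]
finger_gap: 0.635
t: 12.1
tcp_pos: [0.6192, 0.2917, 0.2091]
tool_rot: [0.042, 0.999, -0.0, -0.001]
force: [0.3, -0.6, -0.6]
finger_gap: 0.631
t 12.1 [0.6192 0.2917 0.2091] qdmax 0.026
0.6316333721169234 [ 0.82740544 -0.47030942 -1.12967738]
shift [-0.275 -5.021  0.086] turn [-0.0002 -0.0005 -0.0005] yaw now 3.0567
```

View pics/w6.png

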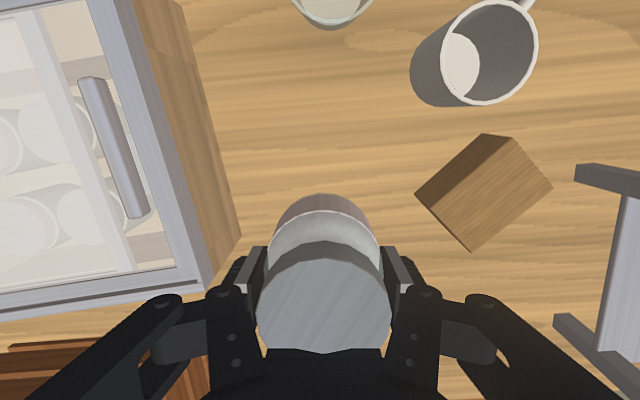

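The jar is held upright between the pads, centred at about (323,290). Carrying it over the case.

```bash
python3 -m inch '[[1,[-0.01,-0.2,0],[0,0,0]],[1,[-0.03,-0.6,0],[0,0,0]],[1,[-0.055,-1,0],[0,0,0]]]' && python3 -m inch '[[1,[-0.02,-0.4,0],[0,0,0]],[1,[-0.04,-0.8,0],[0,0,0]],[1,[-0.055,-1,0],[0,0,0]]]' && python3 -m inch '[[1,[-0.02,-0.4,0],[0,0,0]],[1,[-0.04,-0.8,0],[0,0,0]],[1,[-0.055,-1,0],[0,0,0]]]' && python3 -m inch '[[1,[-0.02,-0.4,0],[0,0,0]],[1,[-0.04,-0.8,0],[0,0,0]],[1,[-0.055,-1,0],[0,0,0]]]' && python3 -m inch '[[1,[-0.02,-0.4,0],[0,0,0]],[1,[-0.04,-0.75,0],[0,0,0]],[1,[-0.055,-1,0],[0,0,0]],[1,[-0.055,-1.0,0],[0,0,0]],[1,[-0.055,-1.0,0],[0,0,0]],[1,[-0.055,-1.0,0],[0,0,0]]]'
python3 - <<'E'
from h import *
ci,a,d=snap("wrist","w7");print(sense()["finger_gap"],sense()["force"])
plan([.6035,-.2111,.043],3.06)
E
```

```text
t: 12.45
tcp_pos: [0.6155, 0.1902, 0.2079]
tool_rot: [0.042, 0.999, -0.001, -0.002]
force: [1.0, -0.7, -0.8]
finger_gap: 0.638
t: 12.75
tcp_pos: [0.6124, 0.0873, 0.2083]
tool_rot: [0.044, 0.999, -0.001, -0.002]
force: [-0.4, 0.6, -1.2]
finger_gap: 0.635
t: 13.05
tcp_pos: [0.6094, -0.0125, 0.2084]
tool_rot: [0.044, 0.999, -0.001, -0.002]
force: [0.6, 0.4, -1.9]
finger_gap: 0.631
t: 13.35
tcp_pos: [0.6063, -0.1126, 0.2084]
tool_rot: [0.044, 0.999, -0.0, -0.002]
force: [0.4, 0.6, -1.7]
finger_gap: 0.635
t: 13.95
tcp_pos: [0.604, -0.2077, 0.2091]
tool_rot: [0.042, 0.999, 0.001, -0.001]
force: [-0.4, 0.3, -1.5]
finger_gap: 0.629
t 13.95 [ 0.604  -0.2077  0.2091] qdmax 0.016
0.6366643050866608 [-0.0360865  -0.70171475 -2.0656976 ]
shift [ 0.002 -0.039  1.664] turn [ 0.0002 -0.0003 -0.0004] yaw now 3.0576
```

View pics/w7.png

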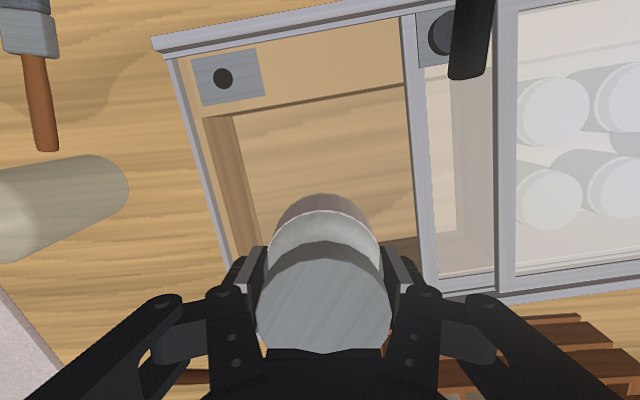

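The bay is directly below with clear room on all sides; the hole plate is at (225,78) and the knob at (470,40), well out of the way. Lowering.

```bash
python3 -m inch '[[1,[0,-0.03,0.2],[0,0,0]],[1,[0,-0.035,0.5],[0,0,0]],[1,[0,-0.035,0.8],[0,0,0]],[1,[0,-0.035,1],[0,0,0]],[1,[0,-0.035,1],[0,0,0]]]' && python3 -m inch '[[1,[0,0,0.2],[0,0,0]],[1,[0,0,0.4],[0,0,0]],[1,[0,0,0.5],[0,0,0]],[1,[0,0,0.58],[0,0,0]],[1,[0,0,0.6],[0,0,0]],[1,[0,0,0.6],[0,0,0]]]'
python3 - <<'E'
from h import *
s=sense();print(s["tcp_pos"],s["force"]);plan([.6035,-.2111,.0418],3.06)
E
```

```text
t: 14.5
tcp_pos: [0.6023, -0.2095, 0.1068]
tool_rot: [0.042, 0.999, 0.002, -0.004]
force: [-0.4, -0.0, -1.5]
finger_gap: 0.64
t: 15.1
tcp_pos: [0.6051, -0.2121, 0.0506]
tool_rot: [0.042, 0.999, -0.0, 0.0]
force: [0.2, -0.1, -0.7]
finger_gap: 0.636
[ 0.60506101 -0.2121365   0.05057976] [ 0.2450746  -0.08320628 -0.72271948]
shift [0.016 0.009 0.088] turn [-0.0001  0.0001 -0.0005] yaw now 3.0569
```

```bash
python3 -m inch '[[1,[0,0,0.04],[0,0,0]],[1,[0,0,0.07],[0,0,0]],[1,[0,0,0.085],[0,0,0]],[1,[0,0,0.09],[0,0,0]],[1,[0,0,0.09],[0,0,0]]]'
python3 - <<'E'
from h import *
s=sense();print(s["tcp_pos"],s["force"])
E
```

```text
t: 15.6
tcp_pos: [0.6046, -0.2121, 0.0418]
tool_rot: [0.042, 0.999, -0.0, 0.0]
force: [-1.6, 0.9, 3.8]
finger_gap: 0.635
[ 0.60462765 -0.21212255  0.04176332] [-1.63040106  0.92610546  3.79756349]
```

Contact is felt (+3.8 N vertical). Releasing.

```bash
python3 -m inch '[[-0.6,[0,0,0],[0,0,0]],[-0.9,[0,0,0],[0,0,0]],[-0.9,[0,0,0],[0,0,0]],[-0.9,[0,0,0],[0,0,0]],[-0.9,[0,0,-0.2],[0,0,0]],[-0.9,[0,0,-0.5],[0,0,0]],[-0.9,[0,0,-0.9],[0,0,0]],[-0.9,[0,0,-1],[0,0,0]]]' && python3 -m inch '[[-1,[0,0,-0.4],[0,0,0]],[-1,[0,0,-0.8],[0,0,0]],[-1,[0,0,-1],[0,0,0]],[-1,[0,0,-1],[0,0,0]],[-1,[0,0,-1],[0,0,0]]]'
python3 - <<'E'
from h import *
ci,a,d=snap("wrist","w8");ci,a,d=snap("scene","s2")
cv2.imwrite("pics/s2c.png",cv2.resize(a[140:295,205:405],None,fx=3.8,fy=3.8))
E
```

```text
t: 16.4
tcp_pos: [0.6073, -0.2135, 0.1455]
tool_rot: [0.042, 0.999, -0.002, 0.004]
force: [1.4, -0.1, -0.4]
finger_gap: 0.953
t: 16.9
tcp_pos: [0.6042, -0.2118, 0.2404]
tool_rot: [0.042, 0.999, 0.0, -0.0]
force: [0.5, -0.6, -0.3]
finger_gap: 0.992
t 16.9 [ 0.6042 -0.2118  0.2404] qdmax 0.03
t 16.95 [ 0.6036 -0.2115  0.2394] qdmax 0.017
```

View pics/w8.png

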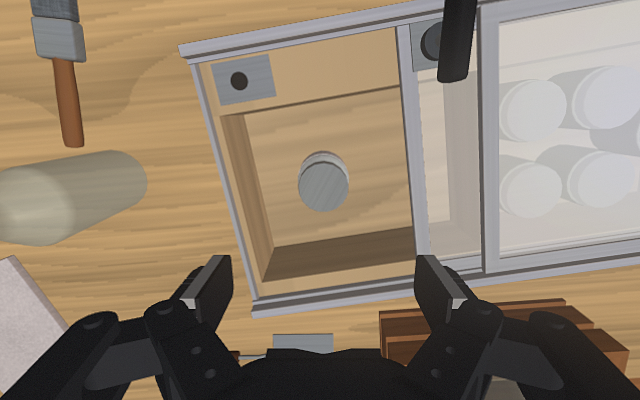

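View pics/s2c.png

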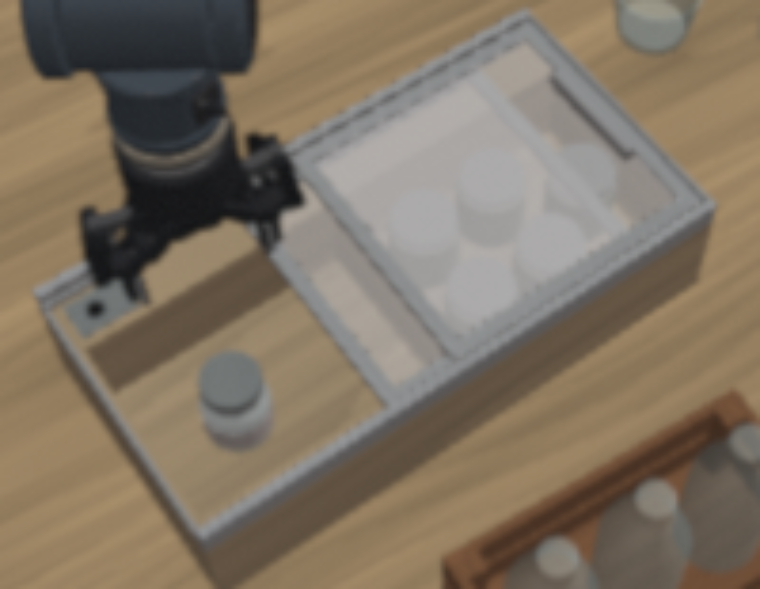

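The jar stands upright, near the middle of the bay (lid at (323,186) in the wrist view). Now back to the knob.

```bash
python3 - <<'E'
from h import *
plan([.4865,-.1105,.24],3.056);plan([.4865,-.1105,.132],3.056)
E
```

```text
shift [ 1.251  0.907 -0.005] turn [ 0.0003 -0.0006  0.0001] yaw now 3.0567
shift [1.247 0.905 1.075] turn [ 0.0003 -0.0006  0.0001] yaw now 3.0567
```

```bash
python3 -m inch '[[-1,[0.35,0.25,0],[0,0,0]],[-1,[0.7,0.5,0],[0,0,0]],[-1,[1,0.7,0],[0,0,0]]]' && python3 -m inch '[[-1,[0.25,0.2,0],[0,0,0]],[-1,[0.25,0.2,0],[0,0,0]],[-1,[0.25,0.2,0.1],[0,0,0]],[-1,[0.25,0.2,0.1],[0,0,0]],[-1,[0.25,0.2,0.1],[0,0,0]]]'
python3 - <<'E'
from h import *
ci,a,d=snap("wrist","w9");plan([.4865,-.1105,.132],3.056)
E
```

```text
t: 17.3
tcp_pos: [0.5081, -0.132, 0.2388]
tool_rot: [0.042, 0.999, 0.001, -0.003]
force: [-0.5, -0.3, 0.3]
finger_gap: 1.0
t: 17.8
tcp_pos: [0.4883, -0.1125, 0.2301]
tool_rot: [0.043, 0.999, 0.0, -0.001]
force: [0.3, -1.2, -0.2]
finger_gap: 1.0
t 17.8 [ 0.4883 -0.1125  0.2301] qdmax 0.01
shift [0.02  0.018 0.984] turn [ 0.     -0.0001  0.    ] yaw now 3.0561
```

View pics/w9.png

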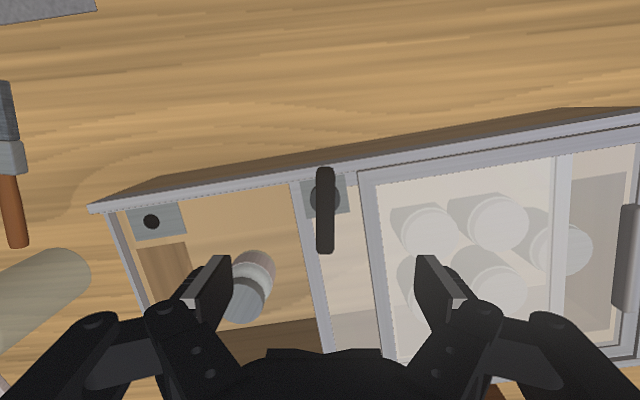

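The bar is centred (u≈325) and aligned with the jaws. Descending and gripping it.

```bash
python3 -m inch '[[-1,[0.02,0.018,0.3],[0,0,0]],[-1,[0.02,0.018,0.65],[0,0,0]],[-1,[0.02,0.018,0.98],[0,0,0]],[-1,[0.02,0.018,0.98],[0,0,0]],[-1,[0.02,0.018,0.98],[0,0,0]]]' && python3 -m inch '[[0.3,[0,0,0],[0,0,0]],[1,[0,0,0],[0,0,0]],[1,[0,0,0],[0,0,0]],[1,[0,0,0],[0,0,0]],[1,[0,0,0],[0,0,0]],[1,[0,0,0],[0,0,0]],[1,[0,0,0],[0,0,0]]]' 40
python3 - <<'E'
from h import *
plan([.5001,-.2747,.132],3.056)
E
```

```text
t: 18.35
tcp_pos: [0.4863, -0.1103, 0.133]
tool_rot: [0.043, 0.999, 0.0, -0.0]
force: [0.2, -0.2, -0.1]
finger_gap: 0.995
t: 19.05
tcp_pos: [0.4861, -0.111, 0.1339]
tool_rot: [0.042, 0.999, -0.001, 0.0]
force: [-2.0, -4.2, 5.4]
finger_gap: 0.155
shift [-0.277 -1.619  0.022] turn [-0.0003  0.0002  0.0002] yaw now 3.057
```

```bash
python3 -m inch '[[1,[-0.025,-0.15,0],[0,0,0]],[1,[-0.066,-0.395,0],[0,0,0]],[1,[-0.107,-0.64,0],[0,0,0]],[1,[-0.148,-0.885,0],[0,0,0]],[1,[-0.165,-0.986,0],[0,0,0]],[1,[-0.165,-0.986,0],[0,0,0]]]' && python3 -m inch '[[1,[-0.025,-0.15,0],[0,0,0]],[1,[-0.05,-0.3,0],[0,0,0]],[1,[-0.075,-0.45,0],[0,0,0]],[1,[-0.1,-0.6,0],[0,0,0]],[1,[-0.109,-0.65,0],[0,0,0]],[1,[-0.111,-0.665,0],[0,0,0]],[1,[-0.111,-0.665,0],[0,0,0]],[1,[-0.111,-0.665,0],[0,0,0]]]'
```

```text
t: 19.65
tcp_pos: [0.4943, -0.2116, 0.1339]
tool_rot: [0.043, 0.999, -0.001, 0.0]
force: [-2.3, -2.4, 6.0]
finger_gap: 0.157
t: 20.45
tcp_pos: [0.4994, -0.2756, 0.1339]
tool_rot: [0.043, 0.999, 0.001, 0.0]
force: [-1.1, 2.8, 6.4]
finger_gap: 0.158
```

```bash
python3 -m inch '[[1,[-0.003,-0.02,0],[0,0,0]],[1,[-0.003,-0.02,0],[0,0,0]],[1,[-0.003,-0.02,0],[0,0,0]]]'
```

```text
t: 20.75
tcp_pos: [0.4994, -0.2757, 0.1338]
tool_rot: [0.043, 0.999, 0.003, -0.0]
force: [0.1, 6.7, 7.7]
finger_gap: 0.156
```

The door is at its stop: the force rose to 6.7 N with no motion. Turning the knob clockwise.

```bash
python3 -m inch '[[1,[0,0,0],[0,0,0.022]],[1,[0,0,0],[0,0,0.044]],[1,[0,0,0],[0,0,0.066]],[1,[0,0,0],[0,0,0.088]],[1,[0,0,0],[0,0,0.11]],[1,[0,0,0],[0,0,0.132]],[1,[0,0,0],[0,0,0.154]],[1,[0,0,0],[0,0,0.176]],[1,[0,0,0],[0,0,0.198]],[1,[0,0,0],[0,0,0.216]],[1,[0,0,0],[0,0,0.224]],[1,[0,0,0],[0,0,0.225]],[1,[0,0,0],[0,0,0.225]],[1,[0,0,0],[0,0,0.225]]]'
python3 - <<'E'
from h import *
s=sense();print(s["ft_torque"]);plan([.5001,-.2747,.132],1.651)
E
```

```text
t: 22.15
tcp_pos: [0.5014, -0.2737, 0.1338]
tool_rot: [0.681, 0.732, 0.004, -0.001]
force: [6.1, 13.6, 6.7]
finger_gap: 0.157
[ 1.87862656 -1.06905534  0.31073946]
shift [-0.009 -0.014  0.018] turn [ 0.0006 -0.0012 -0.0013] yaw now 1.6426
```

```bash
python3 -m inch '[[-1,[0,0,0],[0,0,0]],[-1,[0,0,0],[0,0,0]],[-1,[0,0,0],[0,0,0]],[-1,[0,0,0],[0,0,0]],[-1,[0,0,-0.2],[0,0,0]],[-1,[0,0,-0.5],[0,0,0]],[-1,[0,0,-0.9],[0,0,0]],[-1,[0,0,-1],[0,0,0]],[-1,[0,0,-1],[0,0,0]]]' && python3 -m inch '[[-1,[-0.3,0,-0.3],[0,0,0]],[-1,[-0.5,0,-0.7],[0,0,0]],[-1,[-0.5,-0.3,-0.9],[0,0,0]],[-1,[-0.5,-0.3,-0.9],[0,0,0]],[-1,[-0.5,-0.3,-0.9],[0,0,0]],[-1,[-0.5,-0.3,-0.9],[0,0,0]]]'
python3 - <<'E'
from h import *
ci,a,d=snap("wrist","w10");ci,b,d=snap("scene","s3");snap("side","d3")
cv2.imwrite("pics/s3c.png",cv2.resize(b[100:295,205:465],None,fx=3,fy=3))
s=sense();print(s["force"],s["finger_gap"])
E
```

```text
t: 23.05
tcp_pos: [0.5004, -0.2798, 0.235]
tool_rot: [0.681, 0.732, 0.0, 0.002]
force: [0.3, -0.1, -1.0]
finger_gap: 1.008
t: 23.65
tcp_pos: [0.4728, -0.3298, 0.3208]
tool_rot: [0.681, 0.732, 0.0, -0.002]
force: [0.3, -0.1, 0.7]
finger_gap: 1.0
t 23.65 [ 0.4728 -0.3298  0.3208] qdmax 0.009
t 23.7 [ 0.473  -0.3298  0.3209] qdmax 0.01
t 23.75 [ 0.4732 -0.3299  0.3211] qdmax 0.011
[ 0.3252336  -0.34307601  1.04796726] 1.000239814260946
```

View pics/w10.png

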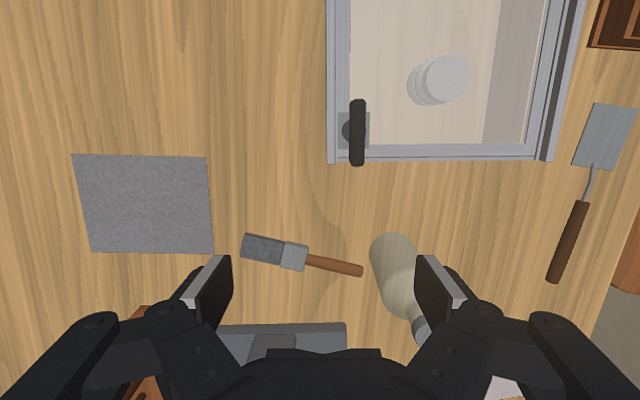

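View pics/s3c.png

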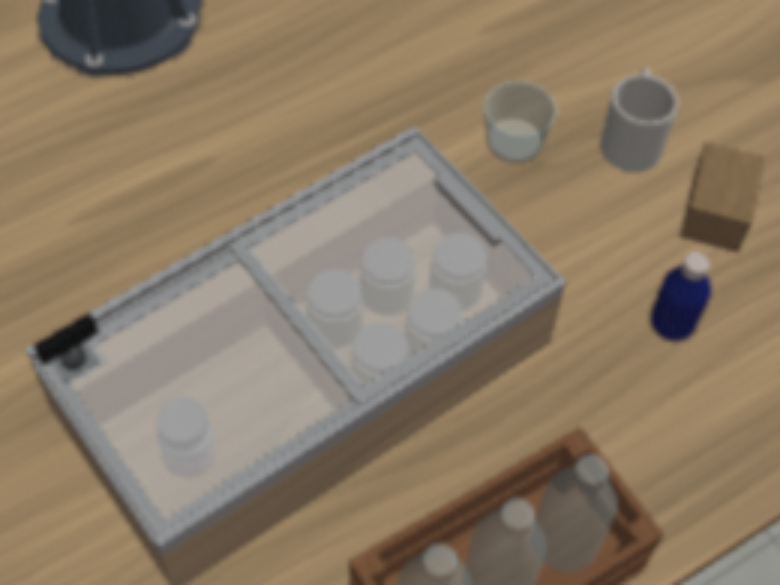

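View pics/d3.png

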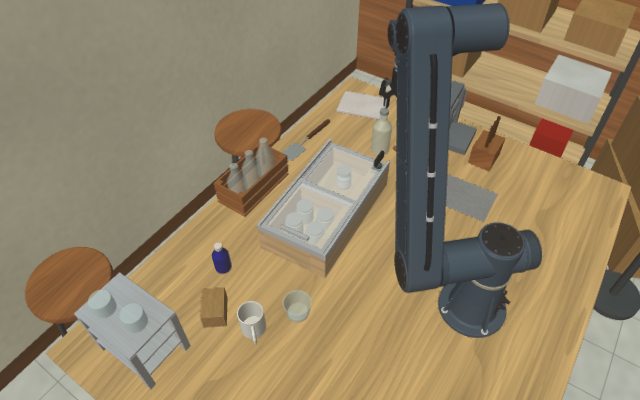

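The door is shut over the upright jar, the bar lies along the rim at (357,132) in the wrist view, and the bystanders are where they were. One enlarged check of the bar before I hand in.

```bash
python3 - <<'E'
import cv2
a=cv2.imread("pics/w10.png")
cv2.imwrite("pics/c10.png",cv2.resize(a[85:185,310:410],None,fx=6,fy=6,interpolation=cv2.INTER_CUBIC))
E
```

```text
(no output)
```

View pics/c10.png

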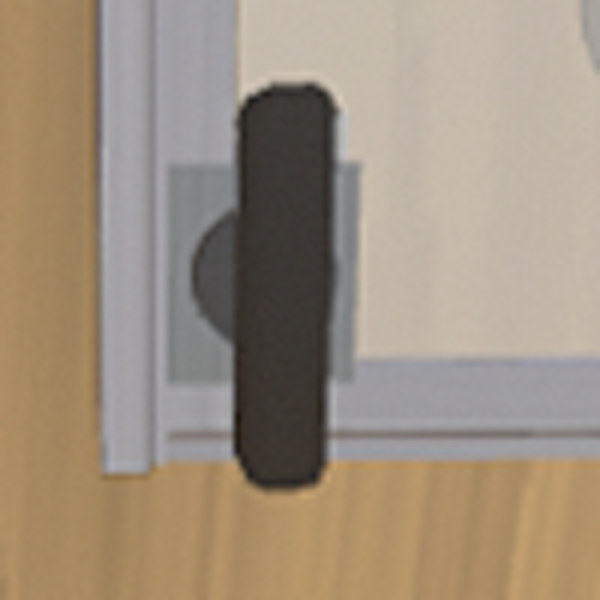

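```bash
python3 - <<'E'
from h import *
ci=pickle.load(open("pics/w10.pkl","rb"))
f=lambda x,y:((x+.5)/6-.5+310,(y+.5)/6-.5+85)
a=px2w(ci,*f(288,90),z=.163);b=px2w(ci,*f(282,483),z=.163)
print("bar",a,b,"mid",(a+b)/2,"clamp",np.arctan2(*(a-b)[1::-1])-1.651)
print("jar lid",px2w(ci,445,79,z=.09))
from station import sign_off
print(sign_off())
E
```

```text
bar [ 0.49922893 -0.24451808  0.163     ] [ 0.50462899 -0.30539116  0.163     ] mid [ 0.50192896 -0.27495462  0.163     ] clamp 0.008274779806029642
jar lid [ 0.60271195 -0.21250917  0.09      ]
the job is handed in; nothing more can be done
None
```

The jar is put away: it stands upright in the right-hand bay, the door is shut and locked over it, and I handed the job in at about 24 s of the 72 s. The sign-off gave no verdict.

I turned the knob anticlockwise to its stop, about 1.4 rad, and slid the door 165 mm to its stop. I then set the jar down gently, with about 4 N of contact, and let it go. Finally I slid the door shut until it stopped and turned the knob back clockwise to its stop.

**Last checks:**
- **Clamp:** the bar measured about 0.01 rad from locked.
- **Door:** the knob is back within 1 mm of where it measured at the start, so the door is shut.
- **Jar:** the lid measured at world (0.603, -0.213), within about 2 mm of the bay centre, and the jar looked upright.
- **Other door and bystanders:** the other door looked shut and the bystanders unmoved. I judged these by eye and did not measure them.
- **Gripper:** it was about 17 cm above the knob's grip height, touching nothing.

One disagreement: the fixed cameras' case outline was off from the wrist camera's by about 4 mm in position and up to about 8 mm between themselves. I used the wrist camera, whose corner spacing matched the given 250 mm. No check failed.

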